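Pin the cover board over a leaded glass panel

ROBOT

A 7-joint arm with a two-finger parallel gripper is mounted at the origin on the work surface. World frame = base frame: x ahead of the robot, y to its left, z up, the work surface at z = 0. Lengths are in mm, angles in rad, forces in N, time in s.
With the tool pointing down it reaches from about 400 to 875 mm from the base axis. Payload 4.4 kg.
Tool frame: the origin (TCP) lies at the very end of the fingers, on their centre line; the grasp point (between the pads) lies 19 mm behind it; z points along the fingers, y is the direction in which the jaws open and shut (so a half turn about z gives the same grasp; the last joint's range is limited). The gripper opens to 85 mm and grips with 20 to 120 N. Pads are 22 mm wide; open, the fingers measure 114 mm over their backs; the gripper's body (76 mm by 85 mm) begins 54 mm behind the grasp point. The pads swing forward as they close: fully open they stand 13 mm farther back than shut.
Start: joints at [-1.381, 0.628, 0.038, 1.517, -0.027, 0.996, -0.02], TCP at [164.437, 628.871, 206.013] pointing down, gripper open.
Joint ranges: [-3.06, 3.06], [-0.37, 2.12], [-1.25, 1.32], [0.18, 2.47], [-1.1, 4.24], [0.23, 1.98], [-2.94, 2.94]. Speed limits (rad/s): [2.57, 2.57, 3.14, 3.14, 3.14, 3.14, 3.14].

INTERFACE

Orientations are given as [roll, pitch, yaw] about the fixed x, y, z axes, in that order (R = Rz(yaw) Ry(pitch) Rx(roll)).
In Python, from cell import ctrl gives the robot as it stands.
- The arm moves only by the shell command python3 -m crank 'ROWS' [OPENING]. ROWS is JSON, a list that holds one entry, the list of rows, each a list of 6 numbers: the shift along the tool's x, y, z in units of 30 mm (1.0 is 30 mm), then the turn, a rotation vector about the tool's x, y, z in units of 6 degrees (1.0 is 6 degrees). In form: [[[tx, ty, tz, rx, ry, rz], ...]]. A call has 1 to 12 rows; each row shifts and turns the pose as measured when the row begins, along the tool's axes as they then stand; what a row does not reach is not made up. A row lasts 1/12 s, in which the tool goes at most 41.7 mm and 7.16 degrees, less where a joint would pass 70% of its speed; a pose out of reach is approached as far as the arm can. A call is refused whole if a number of a shift passes 1 or a number of a turn 1, either way. A call with a gripper value outside its range is refused whole. OPENING is the gripper command: -1 is fully open, 1 is shut, values between are in proportion, set as the call begins (- or left out, the last holds). The fingers move at their own pace and stop on an object; the grip force is fixed at half the most. Time passes only in rows, so rows that do not move let the fingers close. It gives the time, the measured TCP pose, the force and the opening at its end, in the units of the state.
- ctrl.read_state(): the state, without advancing time (a new reading comes with each control period).
- ctrl.get_image(name): name is "scene" or "top" or "wrist"; returns a dict with "color" (420x560x3 uint8, red, green, blue), "depth" (420x560 float32, mm along the optical axis (not along the pixel's ray), 0 where there is no reading), "camera_matrix" (3x3 intrinsics, pixels), "R" (3x3) and "t" (3): a world point X has camera coordinates R X + t. Camera axes: x right, y down, z forward; pixel columns grow to the right and rows downward; lengths in mm; the calibration is good to about 2 mm. A picture is of the moment at which its call begins.
- ctrl.finish_job(): hands the job in, once; it reports no verdict.
Trained networks look in a picture, given as the dict that the camera call returned (one of the last four; its "shot" number tells which), for a name from the list of things; names that differ only in an ending like _2 or _b are one class to them, and where a whole thing is asked for, a point or a joint stands for the part that bears it (a point fixed in the world has none). Each returns a list of dicts, best first, with "conf" (0 to 1); they miss things now and then, are a little off and sometimes report something else, mostly with a low value. They report only what shows in the picture. A call takes as long as a camera call. They do not tell look-alikes from the thing itself.
- ctrl.search_frame(query, picture): "extent" ([centre column, centre row, width, height] in pixels, round what is visible of it).
The state is a dict: "clock": time; "qpos": joint angles; "qd": joint speeds; "tau": joint torques, N m; "eef_pos": TCP position; "tool_rot": TCP orientation; "force": force on the tool from outside, world axes, zero at the start; "torque": the same for the moment, N m; "width": finger opening in mm.
Only numpy, scipy, OpenCV 4.12 (cv2) and the standard library are available. Lean on these libraries where they do the work, as an engineer would, in place of code of your own. Each camera call takes 0.05 s, during which the arm holds its last target. There are 200 camera calls.

TASK

Close the soldering jig: take the cover board whose two holes fit the jig's two steel pins by its wooden grip, and lower it level over both pins until it lies fully down and flat on the jig, keeping hold of it until it is down on the pins (do not drop it). Then let go of it. Leave the shorter board with the small holes where it lies.

Things in the scene. Friction and masses are not known exactly. Their poses are not given: they have to be found in the camera images.
- jig: Fixed brown wooden base 210 x 130 x 18 mm with a small glass panel in the middle and a pale cross rail near each end, rail tops at 28 mm. Through each rail stands a steel pin, at x = +60 and -60 mm, y = 0: 14 mm thick, straight up to 52 mm height, then tapering to a 6 mm tip at 66 mm. Origin: centre of underside, on the worktop; x runs from pin to pin, z up.
- cover_grip (a point): The board to fit: loose plywood 190 x 120 x 12 mm, 0.25 kg, lying flat, 36 mm holes at x = +60 and -60 mm, y = 0. Grip block on its middle: 56 (x) x 22 (y) x 44 mm high. This point: in the grip, centred, 36 mm above the board's underside, 20 mm below the grip's top. x from hole to hole, z up; fits either way round. Fully down on the rails it is 64 mm above the worktop.
- short_board_grip (a point): The wrong board, to be left alone: the same plywood and the same grip block, but shorter, 140 x 120 x 12 mm, with two small 18 mm holes 94 mm apart. This point lies in its grip, 36 mm above its underside; x along its length, z up.
Mind the look-alikes: they are no part of the job. What is shaped like the part that bears cover_grip but purple or red is not meant.

How it is judged:
By the outcome, as a careful person would: the job done as asked, in the order asked, and still so for the second after the job is handed in, with the robot touching nothing.
It also fails if it takes over 42 s, if anything falls off the work surface, if the arm or the gripper's body presses on something with over 40 N, if the wrist force passes 120 N, or if a joint passes its speed limit or range.

## Working session

There is one attempt and no reset: what is moved stays moved. The work goes in short steps, Python scripts to look and compute and a shell command to move; the robot and the scene stay as the last step left them, time stands still between calls to the robot, and variables do not carry over. Pictures are saved under pics/ and viewed, about 8 in all and at most 12, crops included, and the job is handed in when it is done.

```bash
ls; mkdir -p pics; cat > h.py <<'E'
import numpy as np, cv2
from cell import ctrl
from scipy.spatial.transform import Rotation as Ro
def save(im,n,crop=None):
    c=im["color"]
    if crop: c=c[crop[1]:crop[3],crop[0]:crop[2]]
    cv2.imwrite("pics/"+n,c[:,:,::-1])
def cloud(im):
    d=im["depth"];v,u=np.indices(d.shape);K=im["camera_matrix"]
    P=np.stack([(u-K[0,2])/K[0,0]*d,(v-K[1,2])/K[1,1]*d,d],-1)
    W=(P-im["t"])@im["R"]; W[d==0]=np.nan
    return W
def px(im,X):
    p=im["camera_matrix"]@(im["R"]@np.array(X,float)+im["t"]);return p[:2]/p[2]
E
python3 - <<'E'
from h import *
s=ctrl.read_state();print({k:np.round(v,3).tolist() for k,v in s.items()})
out=[]
for n in("top","scene"):
    im=ctrl.get_image(n);out.append(im["color"]);W=cloud(im)
    np.savez("pics/%s0.npz"%n,**{k:v for k,v in im.items()})
    save(im,n+"0.png")
    for q in("jig","cover_grip","short_board_grip"):
        for r in ctrl.search_frame(q,im)[:4]:
            c,ro=[int(x) for x in r["extent"][:2]];print(n,q,round(r["conf"],2),np.round(r["extent"]),np.round(W[min(ro,419),min(c,559)]))
E
```

```text
pics
{'clock': 0.0, 'qpos': [-1.381, 0.629, 0.038, 1.518, -0.027, 0.996, -0.02], 'qd': [0.001, 0.0, -0.001, -0.001, -0.001, 0.001, -0.001], 'tau': [-0.0, -56.34, 1.226, -19.344, 0.011, 0.011, -0.0], 'eef_pos': [164.251, 628.217, 205.091], 'tool_rot': [-3.14, -0.0, 2.886], 'force': [0.216, 0.211, -0.308], 'torque': [0.005, 0.051, 0.04], 'width': 85.266}
top jig 0.89 [393. 156.  73.  86.] [ 538. -326.   26.]
top cover_grip 0.74 [408. 280.  78.  60.] [ 206. -357.   63.]
top short_board_grip 0.83 [164. 151.  46.  52.] [534. 296.  46.]
scene jig 0.59 [144. 240. 102.  82.] [ 557. -323.   24.]
scene cover_grip 0.78 [192. 149.  78.  50.] [ 219. -370.   10.]
scene cover_grip 0.77 [422. 205.  85.  56.] [220. 283.  13.]
scene cover_grip 0.76 [256. 284.  61.  79.] [586. -21.  37.]
scene short_board_grip 0.63 [407. 322.  72.  78.] [567. 302.  42.]
scene short_board_grip 0.22 [257. 284.  57.  79.] [589. -15.  44.]
```

View pics/top0.png

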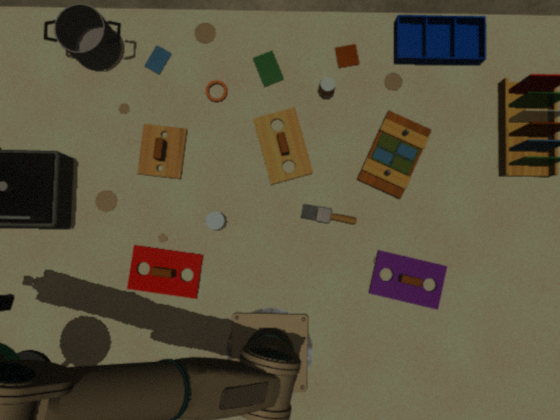

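View pics/scene0.png

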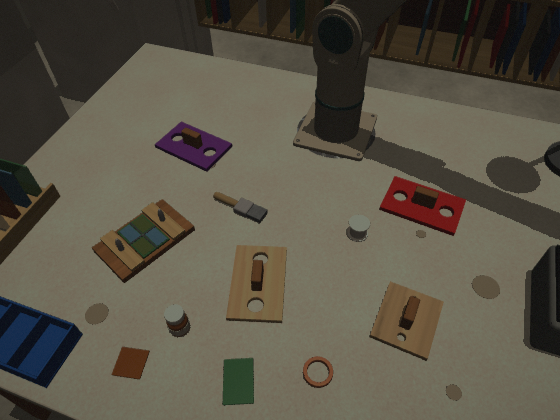

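The top view shows the plywood cover at (283,146) with large holes, the jig at (395,154), and the short board at (163,151). The red and purple boards are the decoys. Next I measure the cover and jig from depth.

```bash
cat >> h.py <<'E'
def rect(P):
    (c,wh,a)=cv2.minAreaRect(P[:,:2].astype(np.float32))
    b=cv2.boxPoints((c,wh,a));e=[b[1]-b[0],b[2]-b[1]];e=max(e,key=np.linalg.norm)
    return np.round(c,1),np.round(wh,1),round(float(np.degrees(np.arctan2(e[1],e[0]))%180),2)
def sel(W,c,r,z0,z1):
    P=W.reshape(-1,3);P=P[~np.isnan(P[:,0])]
    return P[(np.hypot(P[:,0]-c[0],P[:,1]-c[1])<r)&(P[:,2]>z0)&(P[:,2]<z1)]
E
python3 - <<'E'
from h import *
for n in("top","scene"):
    im=dict(np.load("pics/%s0.npz"%n));W=cloud(im)
    tbl=sel(W,(400,0),80,-20,20);print(n,"table z",np.median(tbl[:,2]))
    for nm,c in(("cover",(570,-10)),("jig",(545,-328))):
        for z0,z1 in((6,70),(44,75)):
            P=sel(W,c,140,z0,z1)
            if len(P)>4:print(nm,z0,len(P),rect(P),np.round(P.mean(0),1),P[:,2].max().round(1))
    for c in [(570,-10)]:
        P=sel(W,c,35,30,75);print(rect(P),np.round(np.median(P,0),1))
    P=sel(W,(545,-328),140,36,75);
    cl=P[P[:,0]>545];cm=P[P[:,0]<=545];print("pins",len(cl),cl.mean(0).round(1) if len(cl) else 0,cm.mean(0).round(1) if len(cm) else 0)
E
```

```text
top table z 0.5367161965266872
cover 6 2907 (array([570.2, -10.6]), array([270. , 267.8]), 74.42) [561.7 -24.9  14.9] 64.4
cover 44 174 (array([560.8, -26.5]), array([55.9, 22.2]), 15.87) [560.2 -26.7  55.7] 64.4
jig 6 3849 (array([ 547.4, -325.3]), array([267.3, 262.2]), 81.98) [ 540.1 -329.9   23.4] 69.6
jig 44 47 (array([ 540. , -330.5]), array([ 11.3, 127.9]), 156.18) [ 537.  -328.6   58.4] 73.1
(array([564.6, -25.5]), array([48.1, 22.2]), 16.29) [564.9 -24.2  55.9]
pins 33 [ 595.6 -351.1   52.5] [ 486.2 -304.2   55. ]
scene table z -0.01955993747220753
cover 6 3702 (array([553.1,   2.6]), array([194.3, 181.9]), 16.63) [569.4 -24.   15.1] 59.6
cover 44 249 (array([563.4, -26.2]), array([57.3, 21.8]), 16.69) [565.5 -25.1  54.8] 59.6
jig 6 4094 (array([ 549.4, -335.1]), array([135.5, 224.5]), 156.8) [ 553.  -327.    23.4] 69.5
jig 44 90 (array([ 544.3, -329.8]), array([ 11.9, 132.5]), 155.51) [ 551.5 -332.4   56.3] 69.5
(array([566.2, -25.3]), array([51.4, 21.9]), 16.4) [572.7 -22.7  54.9]
pins 62 [ 600.4 -353.6   53. ] [ 490.9 -305.6   53.3]
```

```bash
cat >> h.py <<'E'
def go(target,yaw_deg):
    s=ctrl.read_state();R=Ro.from_euler("xyz",s["tool_rot"])
    d=R.inv().apply(np.array(target,float)-s["eef_pos"])/30
    best=min((((R.inv()*Ro.from_euler("xyz",[np.pi,0,np.radians(yaw_deg+k)])).as_rotvec(degrees=True)/6) for k in(0,180)),key=np.linalg.norm)
    print("t",s["clock"],"pos",np.round(s["eef_pos"],1),np.round(np.degrees(s["tool_rot"]),1),"q",np.round(s["qpos"],2),"F",np.round(s["force"],1),"w",round(s["width"],1))
    print("shift units",np.round(d,2),"turn units",np.round(best,2))
E
python3 -m crank '[[[-0.97,-0.94,0,0,0,0],[-0.97,-0.94,0,0,0,0],[-0.97,-0.94,0,0,0,0],[-0.97,-0.94,0,0,0,0],[-0.97,-0.94,0,0,0,0],[-0.97,-0.94,0,0,0,0],[-0.97,-0.94,0,0,0,0],[-0.97,-0.94,0,0,0,0],[-0.97,-0.94,0,0,0,0],[-0.97,-0.94,0,0,0,0]]]' -1
python3 -c "
from h import *
go((562,-26,200),16.3)"
```

```text
clock: 1.23
eef_pos: [374.8, 283.3, 202.6]
tool_rot: [3.131, -0.004, 2.907]
force: [0.7, 0.5, -0.1]
width: 85.5
t 1.2333 pos [374.8 283.3 202.6] [179.4  -0.3 166.5] q [-0.73  0.38  0.05  2.01 -0.04  0.75  0.67] F [ 0.7  0.5 -0.1] w 85.5
shift units [-8.47 -8.58 -0.04] turn units [ 0.11 -0.02 -4.96]
```

```bash
python3 -m crank '[[[-0.95,-0.96,0,0,0,0],[-0.95,-0.96,0,0,0,0],[-0.95,-0.96,0,0,0,0],[-0.95,-0.96,0,0,0,0],[-0.95,-0.96,0,0,0,0],[-0.95,-0.96,0,0,0,0],[-0.95,-0.96,0,0,0,0],[0,0,0,0,0,-1],[0,0,0,0,0,-1],[0,0,0,0,0,-1],[0,0,0,0,0,-1],[0,0,0,0,0,-1]]]' -1
python3 - <<'E'
from h import *
go((562,-26,200),16.3)
im=ctrl.get_image("wrist");save(im,"w1.png");W=cloud(im)
print("table",np.nanmedian(sel(W,(562,-26),200,-15,6)[:,2]))
P=sel(W,(562,-26),45,48,70);print("grip",len(P),rect(P),P.mean(0).round(1))
P=sel(W,(562,-26),130,6,20);print("board",len(P),rect(P),P.mean(0).round(1))
for r in ctrl.search_frame("cover_grip",im):print(r)
E
```

```text
clock: 2.23
eef_pos: [531.7, 17.6, 202.6]
tool_rot: [3.139, 0.012, -2.852]
force: [-0.4, -0.6, 0.3]
width: 85.2
t 2.2333 pos [531.7  17.6 202.6] [ 179.8    0.7 -163.4] q [-0.04  0.46 -0.06  1.86  0.03  0.81  1.75] F [-0.4 -0.6  0.3] w 85.2
shift units [-0.55 -1.68  0.09] turn units [0.03 0.11 0.05]
table 0.42178384253981677
grip 1379 (array([560.2, -24.4]), array([55.2, 22.2]), 16.5) [558.8 -24.1  55.8]
board 16845 (array([561.8, -24.2]), array([190.3, 120.4]), 16.56) [552.7 -26.3  12.4]
{'extent': [231.1, 179.9, 123.9, 177.1], 'conf': 0.59}
```

View pics/w1.png

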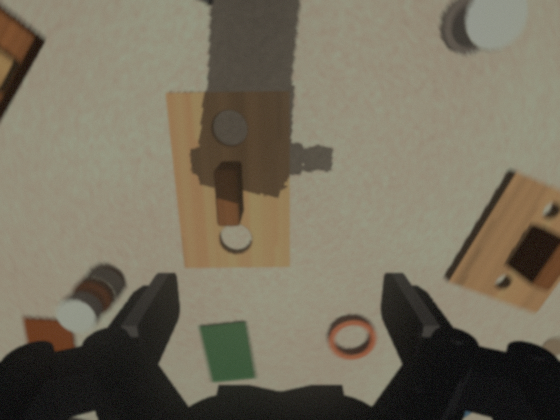

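The wrist view shows the cover clearly at (230,180), with its grip between holes at (230,127) and (236,237). The fit gives the grip at (561,-24.5) and 16.5°. I'll align, then descend.

```bash
python3 -m crank '[[[-0.27,-0.82,0,0.03,0.11,0],[-0.27,-0.82,0,0,0,0],[0,0,1,0,0,0],[0,0,1,0,0,0],[0,0,1,0,0,0],[0,0,0,0,0,0]]]' -1
python3 -c "
from h import *
go((561,-24.5,21),16.5)"
```

```text
clock: 2.83
eef_pos: [566.0, -25.8, 112.9]
tool_rot: [-3.139, 0.009, -2.876]
force: [-1.5, 0.2, -0.6]
width: 85.3
t 2.8333 pos [566.  -25.8 112.9] [-179.9    0.5 -164.8] q [ 0.02  0.63 -0.04  1.85  0.04  0.66  1.8 ] F [-1.5  0.2 -0.6] w 85.3
shift units [0.18 0.09 3.06] turn units [-0.02  0.08 -0.21]
```

```bash
python3 -m crank '[[[0.18,0.09,0.6,0,0.08,-0.2],[0,0,0.8,0,0,0],[0,0,0.8,0,0,0],[0,0,0.6,0,0,0],[0,0,0.2,0,0,0],[0,0,0,0,0,0]]]' -1
python3 -c "
from h import *
go((561,-24.5,21),16.5)"
```

```text
clock: 3.33
eef_pos: [565.0, -23.8, 25.8]
tool_rot: [-3.136, 0.007, -2.867]
force: [0.8, -0.7, 0.0]
width: 85.2
t 3.3333 pos [565.  -23.8  25.8] [-179.7    0.4 -164.2] q [ 0.01  0.76 -0.03  1.9   0.05  0.47  1.79] F [ 0.8 -0.7  0. ] w 85.2
shift units [0.14 0.01 0.16] turn units [-0.05  0.06 -0.12]
```

```bash
python3 -m crank '[[[0.16,0,0.15,-0.05,0.06,-0.12],[0,0,0,0,0,0]]]' -1
python3 -m crank '[[[0,0,0,0,0,0],[0,0,0,0,0,0],[0,0,0,0,0,0],[0,0,0,0,0,0],[0,0,0,0,0,0],[0,0,0,0,0,0],[0,0,0,0,0,0],[0,0,0,0,0,0]]]' 1
python3 -c "
from h import *
go((561,-24.5,21),16.5)"
```

```text
clock: 3.5
eef_pos: [561.5, -24.8, 23.3]
tool_rot: [-3.141, 0.002, -2.854]
force: [-0.1, 0.2, 0.3]
width: 85.5
clock: 4.17
eef_pos: [564.7, -25.2, 28.2]
tool_rot: [-3.139, 0.009, -2.856]
force: [-0.1, 0.9, -0.2]
width: 19.0
t 4.1667 pos [564.7 -25.2  28.2] [-179.8    0.5 -163.6] q [ 0.02  0.76 -0.04  1.9   0.06  0.47  1.8 ] F [-0.1  0.9 -0.2] w 19.0
shift units [0.11 0.06 0.24] turn units [-0.03  0.09 -0.02]
```

```bash
python3 -m crank '[[[0,0,-0.3,0,0,0],[0,0,-0.6,0,0,0],[0,0,-1,0,0,0],[0,0,-1,0,0,0],[0,0,0,0,0,0]]]' 1
python3 - <<'E'
from h import *
go((561,-24.5,100),16.5)
im=ctrl.get_image("scene");save(im,"s2.png",(150,120,470,400));W=cloud(im)
im=ctrl.get_image("wrist");W=cloud(im)
s=ctrl.read_state();p=s["eef_pos"]
P=sel(W,p,140,25,90);print("board",len(P),rect(P),np.percentile(P[:,2],[5,25,50,75,95]).round(1))
E
```

```text
clock: 4.58
eef_pos: [560.7, -25.0, 116.8]
tool_rot: [-3.141, 0.001, -2.855]
force: [1.3, 0.3, -0.6]
width: 18.7
t 4.5833 pos [560.7 -25.  116.8] [-1.800e+02  1.000e-01 -1.636e+02] q [ 0.03  0.62 -0.05  1.86  0.05  0.67  1.81] F [ 1.3  0.3 -0.6] w 18.7
shift units [-0.01  0.01  0.56] turn units [-0.    0.01 -0.02]
board 264 (array([557.5, -22.9]), array([153.6,  36.1]), 17.74) [86.3 87.6 88.5 89.2 89.8]
```

View pics/s2.png

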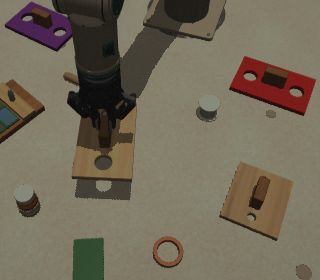

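The cover is lifted and hangs roughly level in the gripper. I'll raise it and go over to the jig.

```bash
python3 -m crank '[[[0,0,-0.8,0,0,0],[0.1,-0.3,-0.8,0,0,0],[0.25,-0.7,-0.2,0,0,0],[0.3,-0.9,0,0,0,0],[0.3,-0.9,0,0,0,0],[0.3,-0.9,0,0,0,0],[0.3,-0.9,0,0,0,0],[0.3,-0.9,0,0,0,0],[0.3,-0.9,0,0,0,0],[0.3,-0.9,0,0,0,0],[0.3,-0.9,0,0,0,0]]]' 1
python3 -m crank '[[[0,0,0,0,0,0.6],[0,0,0,0,0,0.9],[0,0,0,0,0,0.9],[0,0,0,0,0,0.9],[0,0,0,0,0,0.9],[0,0,0,0,0,0.9],[0,0,0,0,0,0.9],[0,0,0,0,0,0.7],[0,0,0,0,0,0]]]' 1
cat >> h.py <<'E'
def look(name,n=None,crop=None):
    "held board: plane + rectangle from depth"
    im=ctrl.get_image(name);s=ctrl.read_state();p=s["eef_pos"]
    if n:save(im,n,crop)
    W=cloud(im);zt=p[2]-28+12
    P=sel(W,p,125,zt-9,zt+9)
    A=np.c_[P[:,:2]-p[:2],np.ones(len(P))];c=np.linalg.lstsq(A,P[:,2],rcond=None)[0]
    for _ in range(3):
        k=abs(A@c-P[:,2])<3;c=np.linalg.lstsq(A[k],P[k,2],rcond=None)[0]
    print(name,"board top",len(P),k.sum(),"tilt deg",np.degrees(c[:2]).round(2),"z at tcp",c[2].round(1),"expected",round(zt,1),"rect",rect(P[k]))
    return im,W
E
python3 - <<'E'
from h import *
go((542,-330,170),-23.6)
look("top");im,W=look("scene","s3.png",(60,130,360,380));look("wrist","w3.png")
E
```

```text
clock: 5.6
eef_pos: [539.0, -280.5, 150.7]
tool_rot: [3.117, -0.031, -2.836]
force: [0.9, 0.1, -1.4]
width: 18.6
clock: 6.35
eef_pos: [523.5, -289.6, 132.0]
tool_rot: [-3.13, -0.07, 2.693]
force: [0.2, -0.0, -2.3]
width: 18.9
t 6.35 pos [ 523.5 -289.6  132. ] [-179.4   -4.   154.3] q [ 0.36  0.68  0.16  1.67 -0.11  0.87  1.68] F [ 0.2 -0.  -2.3] w 18.9
shift units [-1.05 -0.96 -1.33] turn units [-0.1  -0.67 -0.35]
top board top 551 405 tilt deg [-4.15  0.76] z at tcp 116.7 expected 115.7 rect (array([ 549.9, -257. ]), array([ 37.7, 160.9]), 153.89)
scene board top 2850 2533 tilt deg [-4.17  1.39] z at tcp 115.6 expected 116.2 rect (array([ 519.7, -288.2]), array([124. , 190.9]), 154.9)
wrist board top 47258 46854 tilt deg [-4.18  1.54] z at tcp 116.1 expected 116.7 rect (array([ 519.3, -287. ]), array([120.9, 190.6]), 154.62)
```

View pics/s3.png

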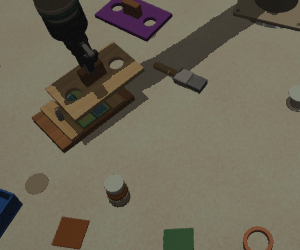

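View pics/w3.png

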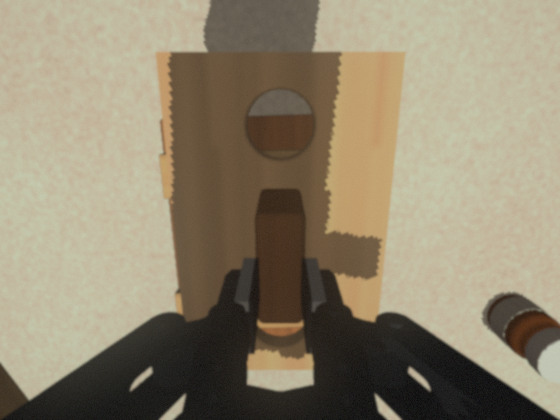

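The tool is pitched 4° and the board follows it, so the board is square to the tool. Its centre sits about 4 mm along tool +x from the TCP. I'll level, raise and centre over the jig.

```bash
python3 -m crank '[[[0,0,-0.5,-0.1,-0.67,-0.3],[-0.5,-0.5,-0.4,0,0,0],[-0.5,-0.5,0,0,0,0],[0,0,0,0,0,0]]]' 1
python3 - <<'E'
from h import *
go((545.6,-331.8,150),-23.8)
look("scene");look("top")
E
```

```text
clock: 6.83
eef_pos: [534.7, -325.5, 155.1]
tool_rot: [3.138, -0.011, 2.74]
force: [-1.2, -1.0, -2.7]
width: 18.7
t 6.8333 pos [ 534.7 -325.5  155.1] [179.8  -0.6 157. ] q [ 0.42  0.66  0.13  1.63 -0.11  0.87  1.77] F [-1.2 -1.  -2.7] w 18.7
shift units [-0.42 -0.05  0.17] turn units [ 0.03 -0.11  0.14]
scene board top 2954 2586 tilt deg [-0.83  0.51] z at tcp 139.0 expected 139.2 rect (array([ 532.4, -324.9]), array([124.9, 191. ]), 156.52)
top board top 1227 875 tilt deg [-0.81  0.88] z at tcp 139.4 expected 138.9 rect (array([ 545.6, -290.6]), array([ 53.5, 192.7]), 155.69)
```

```bash
python3 -m crank '[[[-0.42,-0.05,0.2,0.03,-0.11,0.1],[0,0,0.4,0,0,0],[0,0,0.4,0,0,0],[0,0,0.4,0,0,0],[0,0,0,0,0,0]]]' 1
python3 - <<'E'
from h import *
go((545.6,-331.8,100),-23.8)
look("scene","s4.png",(90,190,210,300));look("wrist","w4.png")
a=cv2.imread("pics/s4.png");cv2.imwrite("pics/s4b.png",cv2.resize(a,None,fx=5,fy=5,interpolation=cv2.INTER_CUBIC))
E
```

```text
clock: 7.35
eef_pos: [547.6, -324.1, 107.6]
tool_rot: [3.135, -0.002, 2.736]
force: [-0.8, -0.1, -2.5]
width: 19.0
t 7.35 pos [ 547.6 -324.1  107.6] [ 1.796e+02 -1.000e-01  1.568e+02] q [ 0.42  0.73  0.12  1.65 -0.12  0.78  1.77] F [-0.8 -0.1 -2.5] w 19.0
shift units [-0.04 -0.26  0.25] turn units [ 0.06 -0.02  0.09]
scene board top 2846 2488 tilt deg [-0.51  0.64] z at tcp 91.5 expected 92.5 rect (array([ 545.2, -323.7]), array([124.4, 191. ]), 156.71)
wrist board top 47449 46906 tilt deg [-0.34  0.73] z at tcp 92.5 expected 93.7 rect (array([ 544.6, -322. ]), array([120.6, 190.4]), 156.82)
```

View pics/s4b.png

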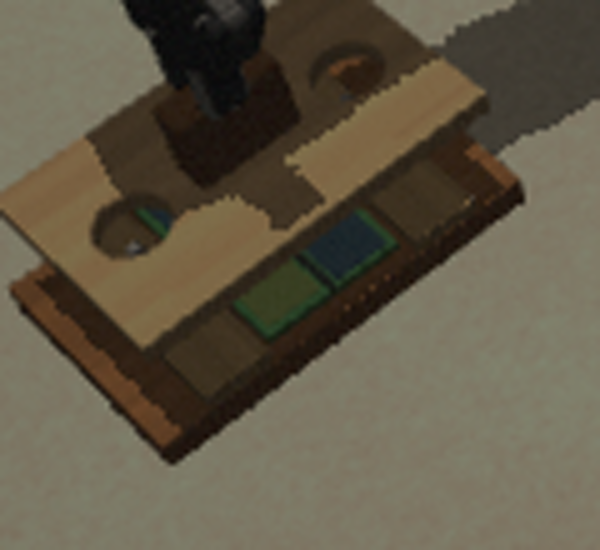

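View pics/w4.png

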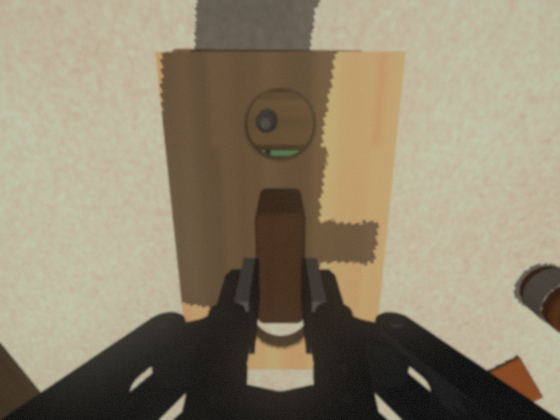

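Through the hole in the wrist view, the pin tip is at (265,120) against a hole centre of (280,124). The board must move about 8 mm along −y of the tool, which agrees with the computed shift.

```bash
python3 -m crank '[[[-0.08,-0.27,0,0.06,-0.02,0.06],[0,0,0,0,0,0]]]' 1
python3 - <<'E'
from h import *
go((545.6,-331.8,100),-23.8)
im,W=look("wrist","w5.png",(180,20,380,220))
K,R,t=im["camera_matrix"],im["R"],im["t"]
def ray(u,v,z):
    d=R.T@np.linalg.solve(K,[u,v,1]);o=-R.T@t;return (o+d*(z-o[2])/d[2]).round(1)
p=ctrl.read_state()["eef_pos"]
print("hole 280,124 ->",ray(280,124,p[2]-16))
g=cv2.cvtColor(im["color"],cv2.COLOR_RGB2GRAY)
P=W[85:162,243:318];k=(P[...,2]>45)&(P[...,2]<p[2]-26);v,u=np.nonzero(k);print("pin px",k.sum(),u.mean()+243,v.mean()+85,P[k].mean(0).round(1))
a=cv2.imread("pics/w5.png");cv2.imwrite("pics/w5b.png",cv2.resize(a,None,fx=3,fy=3))
E
```

```text
clock: 7.62
eef_pos: [548.5, -333.9, 110.2]
tool_rot: [-3.14, 0.004, 2.73]
force: [0.1, -0.1, -1.8]
width: 18.7
t 7.6167 pos [ 548.5 -333.9  110.2] [-179.9    0.2  156.4] q [ 0.43  0.73  0.13  1.64 -0.12  0.78  1.77] F [ 0.1 -0.1 -1.8] w 18.7
shift units [0.12 0.03 0.34] turn units [-0.01  0.04  0.04]
wrist board top 47515 46889 tilt deg [-0.21  0.15] z at tcp 94.2 expected 94.3 rect (array([ 545.1, -331.9]), array([120.8, 190.8]), 156.47)
hole 280,124 -> [ 488.9 -307.1   94.3]
pin px 465 279.7096774193548 117.7247311827957 [ 487.8 -306.8   63.4]
```

View pics/w5b.png

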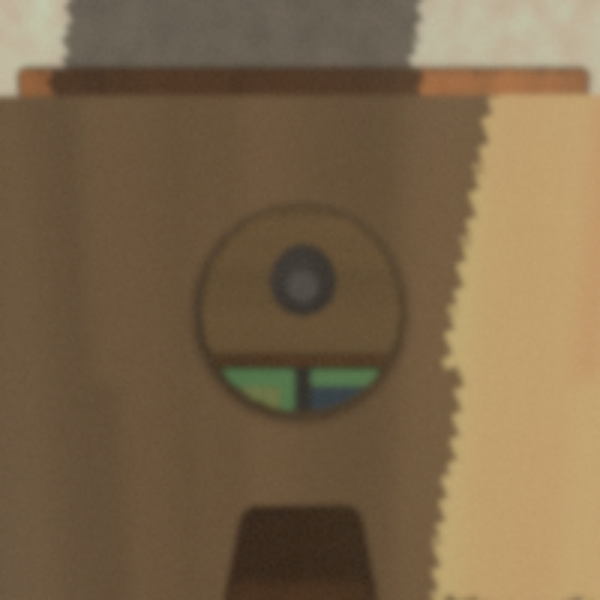

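The pin is within about 1 mm of the hole centre, so I descend.

```bash
python3 -m crank '[[[0,0,0.35,0,0.04,0.04],[0,0,0.35,0,0,0],[0,0,0.35,0,0,0],[0,0,0.25,0,0,0],[0,0,0,0,0,0]]]' 1
python3 - <<'E'
from h import *
go((548.5,-333.9,56),-23.6)
look("wrist");look("scene")
E
```

```text
clock: 8.08
eef_pos: [550.0, -333.2, 68.8]
tool_rot: [3.142, 0.003, 2.726]
force: [-0.7, 1.0, -2.4]
width: 18.9
t 8.0833 pos [ 550.  -333.2   68.8] [180.    0.2 156.2] q [ 0.43  0.78  0.12  1.66 -0.13  0.71  1.77] F [-0.7  1.  -2.4] w 18.9
shift units [ 0.04 -0.04  0.43] turn units [ 0.    0.03 -0.03]
wrist board top 47893 47077 tilt deg [-0.34  0.38] z at tcp 52.9 expected 53.3 rect (array([ 546.6, -331.2]), array([120.9, 190.6]), 156.23)
scene board top 2769 2399 tilt deg [-0.29  0.27] z at tcp 53.2 expected 54.2 rect (array([ 548. , -333.2]), array([124.5, 190.8]), 155.99)
```

```bash
python3 -m crank '[[[0.05,-0.02,0.2,0,0.03,0],[0,0,0.15,0,0,0],[0,0,0.1,0,0,0],[0,0,0,0,0,0]]]' 1
python3 - <<'E'
from h import *
go((548.5,-333.9,55.5),-23.6)
look("wrist");look("scene")
E
```

```text
clock: 8.52
eef_pos: [549.8, -334.2, 56.4]
tool_rot: [-3.141, 0.003, 2.726]
force: [0.2, 0.4, -1.8]
width: 18.7
t 8.5167 pos [ 549.8 -334.2   56.4] [-180.     0.2  156.2] q [ 0.43  0.8   0.11  1.66 -0.13  0.68  1.77] F [ 0.2  0.4 -1.8] w 18.7
shift units [ 0.04 -0.01  0.03] turn units [-0.    0.03 -0.03]
wrist board top 47274 46719 tilt deg [-0.07  0.15] z at tcp 40.5 expected 40.7 rect (array([ 546.6, -332.2]), array([120.9, 190.8]), 156.47)
scene board top 2706 2327 tilt deg [-0.23  0.12] z at tcp 40.6 expected 41.0 rect (array([ 547.5, -333.8]), array([124.9, 191.4]), 156.16)
```

```bash
python3 -m crank '[[[0.02,0,0.07,0,0.03,0],[0,0,0.05,0,0,0]]]' 1; python3 -m crank '[[[0,0,0.05,0,0,0]]]' 1
```

```text
clock: 8.78
eef_pos: [550.2, -334.5, 56.1]
tool_rot: [-3.141, 0.002, 2.726]
force: [-4.2, 3.3, 11.0]
width: 18.8
clock: 8.87
eef_pos: [550.2, -334.5, 56.1]
tool_rot: [-3.141, 0.002, 2.726]
force: [-3.0, 1.7, 7.0]
width: 18.7
```

The force changed from carrying the weight to an upward push of about 10 N, so the board is seated. I'll let go, wait, then retreat upward.

```bash
python3 -m crank '[[[0,0,0,0,0,0],[0,0,0,0,0,0],[0,0,0,0,0,0],[0,0,0,0,0,0],[0,0,0,0,0,0],[0,0,0,0,0,0],[0,0,0,0,0,0],[0,0,0,0,0,0]]]' -1
python3 -m crank '[[[0,0,-0.3,0,0,0],[0,0,-0.6,0,0,0],[0,0,-1,0,0,0],[0,0,-1,0,0,0],[0,0,-1,0,0,0],[0,0,-1,0,0,0],[0,0,-0.5,0,0,0],[0,0,0,0,0,0]]]' -1
python3 - <<'E'
from h import *
go((548.5,-333.9,200),-23.6)
for n in("scene","wrist"):
    im=ctrl.get_image(n);W=cloud(im)
    if n=="wrist": save(im,"w6.png")
    P=sel(W,(546,-332),130,34,46);A=np.c_[P[:,:2]-[546,-332],np.ones(len(P))];c=np.linalg.lstsq(A,P[:,2],rcond=None)[0]
    print(n,"tilt",np.degrees(c[:2]).round(2),"top z",c[2].round(1),rect(P))
    G=sel(W,(546,-332),45,75,95);print("grip top",np.median(G[:,2]) if len(G) else None)
a=cv2.imread("pics/w6.png")
E
```

```text
clock: 9.53
eef_pos: [552.2, -335.7, 58.3]
tool_rot: [-3.141, 0.007, 2.726]
force: [-0.0, -0.5, 1.2]
width: 85.5
clock: 10.2
eef_pos: [549.6, -334.5, 229.3]
tool_rot: [-3.141, 0.003, 2.726]
force: [0.5, -0.1, 0.6]
width: 85.3
t 10.2 pos [ 549.6 -334.5  229.3] [-180.     0.2  156.2] q [ 0.41  0.6   0.15  1.52 -0.1   1.03  1.74] F [ 0.5 -0.1  0.6] w 85.3
shift units [0.05 0.   0.98] turn units [-0.    0.03 -0.04]
scene tilt [-0.16 -0.27] top z 40.0 (array([ 547.9, -333.9]), array([126. , 191.3]), 156.29)
grip top 83.22167543946706
wrist tilt [-0.04  0.06] top z 40.4 (array([ 547. , -332.5]), array([120.4, 190.8]), 156.43)
grip top 84.2052056381686
```

View pics/w6.png

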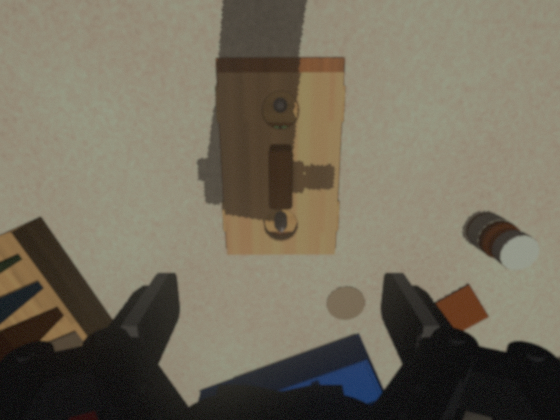

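The picture shows both pins standing in the holes, at (281,107) and (281,222). The board is flat with its top at 40 mm, and the gripper is open and clear.

```bash
python3 -c "
from cell import ctrl
print(ctrl.finish_job())"
```

```text
the job is handed in; nothing more can be done
None
```

The cover board is down on the jig with both pins through its holes, and I handed the job in at about 10 s. I took it by its grip, carried it over the jig, and lined it up on one pin seen through its hole. I then lowered it level until the push turned upward by about 10 N, and opened the gripper only after that.

**Last checks, after backing off:**
- The board's top is at 40.0 mm from the scene camera and 40.4 mm from the wrist camera, against 40 mm for fully down.
- Its tilt is under 0.3°, and both pins show in the holes.
- The gripper is open and the tool is at 229 mm, clear of the board.

**Disagreements:**
- The gripper read about 19 mm on the 22 mm grip, but the hold was firm.
- The cameras differed by 1 to 2 mm on the board's position.
- While over the jig the tool drifted to a 4° tilt, which I levelled before lowering.

I never touched the short board or the look-alikes. I did not measure the short board again at the end.

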